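# Fetch the specimen pot from behind the reagent bottles

### The job

Clear the amber bottle and the blue bottle out of the grey rack and stand both in the black side tray, then fetch the red-lidded specimen pot from behind their places and set it upright in the middle of the round light on the microscope light base. After that stand each bottle back in the rack on the disc of its own colour (amber on orange, blue on blue). Set things down, do not drop them, keep the pots and bottles upright, and leave the green-lidded pot where it is.

Things in the scene. Friction and masses are not known exactly. Their poses are not given: they have to be found in the camera images.
- rack: Fixed flat grey rack on the table: board 160 (x) by 190 (y) by 8 mm, with a 4 mm thick, 25 mm high wall (height from the table) along its +x (far) edge. Origin: centre of its underside, on the table; its x axis points to the wall. It may be yawed up to 0.25 rad. The two discs lie on the board towards -x, 42 mm either side of the middle (which colour is on which side varies); the red pot starts on the board behind and between them.
- side_tray: Fixed black open tray, outside 150 (x) by 190 (y) mm, walls 4 mm thick and 15 mm high, inner floor 4 mm above the table. Origin: centre of its underside, on the table; axes along its sides. Empty at the start; the side area for the two bottles, which fit side by side along its y axis.
- stage: Fixed white microscope light base, a flat box 150 (x) by 170 (y) by 28 mm, with a round cream light disc (76 mm across, inside a black ring 90 mm across) in the middle of its top; the disc's top is 31 mm above the table. Origin: centre of its underside, on the table, straight below the middle of the light disc.
- orange_disc: Fixed orange disc on the rack board, 56 mm across and 3 mm thick: the home of the amber bottle. Origin: centre of its underside, 8 mm above the table (its top is 11 mm above the table).
- blue_disc: Fixed blue disc on the rack board, 56 mm across and 3 mm thick: the home of the blue bottle. Origin: centre of its underside, 8 mm above the table (its top is 11 mm above the table).
- amber_bottle: Loose closed bottle, brown-amber with a white label band and an orange cap, 38 mm across, 100 mm tall, about 120 g. Straight sides from 0 to 70 mm above its underside, cap 27 mm across from 82 to 100 mm. Origin: centre of its underside; z up along the bottle. Starts on the orange disc. Gripped about 55 mm above its underside, the fingertips stay clear of the pot behind; 46 mm are free between the two bottles.
- blue_bottle: Loose closed bottle, the same shape and size as the amber one, light blue with a white label band and a dark blue cap, 38 mm across, 100 mm tall, about 120 g. Origin: centre of its underside; z up along the bottle. Starts on the blue disc.
- red_pot: Loose closed specimen pot, white with a red lid that has a pale round centre: 46 mm across, 33 mm tall, about 60 g. Origin: centre of its underside; z up. Starts on the rack board (underside 8 mm above the table), about 47 mm behind the line of the two discs and midway between them, so close to the taller bottles that a gripper's body would hit them. With the bottles away it is best gripped along the rack's y axis.
- green_pot: Loose closed specimen pot of the same shape and size (46 mm across, 33 mm tall) with a green lid, standing on the bare table: not wanted, to be left alone. Origin: centre of its underside; z up.

How it is judged:
By the outcome, as a careful person would: the job done as asked, in the order asked, and still so for the second after the job is handed in, with the robot touching nothing.
It also fails if it takes over 136 s, if anything falls off the work surface, if the arm or the gripper's body presses on something with over 40 N, if the wrist force passes 120 N, or if a joint passes its speed limit or range.

### The arm

A 6-joint arm with a two-finger parallel gripper is mounted at the origin on the work surface. World frame = base frame: x ahead of the robot, y to its left, z up, the work surface at z = 0. Lengths are in m, angles in rad, forces in N, time in s.
With the tool pointing down it reaches from about 0.375 to 0.975 m from the base axis. Payload 3.8 kg.
Tool frame: the origin (TCP) lies at the very end of the fingers, on their centre line; the grasp point (between the pads) lies 19 mm behind it; z points along the fingers, y is the direction in which the jaws open and shut (so a half turn about z gives the same grasp; the last joint's range is limited). The gripper opens to 85 mm and grips with 20 to 120 N. Pads are 22 mm wide; open, the fingers measure 114 mm over their backs; the gripper's body (76 mm by 85 mm) begins 54 mm behind the grasp point. The pads swing forward as they close: fully open they stand 13 mm farther back than shut.
Start: joints at [-1.248, 0.264, 1.604, -0, 1.274, -0.037], TCP at [0.238, -0.632, 0.231] pointing down, gripper open.
Joint ranges: [-2.63, 2.63], [-0.94, 2.18], [0.31, 2.57], [-1.31, 4.45], [0, 2.66], [-2.55, 2.55]. Speed limits (rad/s): [2.57, 2.57, 3.14, 3.14, 3.14, 3.14].

### API

Orientations are given as a rotation vector (axis times angle).
In Python, from workcell import read_state, read_camera, camera_info, finish_job gives the robot as it stands. The module is installed in compiled form; this text tells all that it offers.
- The arm moves only by the tool play_rows, never from a script. Its argument "motion" is a list of rows, each a list of 5 numbers: the shift along the tool's x, y, z in units of 1000 mm (1.0 is 1000 mm), then the turn about the tool's z in units of 2 pi rad (1.0 is 2 pi rad), then the finger opening in mm, from 0 to 85.4. A call has 1 to 5 rows; each row shifts and turns the commanded pose from where the row before left it, along the tool's axes as they then stand; what a row does not reach is not made up. A row lasts 1/8 s, in which the tool goes at most 62.5 mm and 10.7 degrees, less where a joint would pass 70% of its speed; a pose out of reach is approached as far as the arm can. A call with a number of a shift or a turn outside -1 to 1 is refused whole. A call with a gripper value outside its range is refused whole. The fingers move at their own pace and stop on an object; "squeeze" is the grip in N (left out, the last holds). Time passes only in rows, so rows that do not move let the fingers close. It gives the time, the measured TCP pose, the force and the opening at its end, in the units of the state.
- read_state(): the state, without advancing time (a new reading comes with each control period).
- read_camera(name): name is "side" or "top"; returns the picture (420x560x3 uint8, red, green, blue); there is no depth.
- camera_info(name): a dict with "intrinsics" (3x3 intrinsics, pixels), "pose" (4x4, takes a point from camera to world coordinates). Camera axes: x right, y down, z forward; pixel columns grow to the right and rows downward; lengths in m; the calibration is good to about 2 mm. A picture is of the moment at which its call begins. camera_info takes no time and is no camera call.
- finish_job(): hands the job in, once; it reports no verdict.
The state is a dict: "time": time; "q": joint angles; "joint_vel": joint speeds; "joint_torque": joint torques, N m; "tool_pos": TCP position; "tcp_rot": TCP orientation; "wrist_force": force on the tool from outside, world axes, zero at the start; "torque": the same for the moment, N m; "width": opening from 0.0 (shut) to 1.0 (fully open).
Only numpy, scipy, OpenCV 4.12 (cv2) and the standard library are available. Lean on these libraries where they do the work, as an engineer would, in place of code of your own. Each camera call takes 0.05 s, during which the arm holds its last target. There are 200 camera calls.

## Working session

There is one attempt and no reset: what is moved stays moved. The work goes in short steps, Python scripts to look and compute and a tool call to move; the robot and the scene stay as the last step left them, time stands still between calls to the robot, and variables do not carry over. Pictures are saved under pics/ and viewed, about 12 in all and at most 16, crops included, and the job is handed in when it is done.

Besides the shell and the picture viewer there is one more tool, called after ">>>" as name(argument=value, ...) on one line, values as JSON. play_rows: Moves the arm, as the interface text tells. Shifts and turns lie within -1 to 1; 1 stands for 1000 mm of shift or 2 pi rad of turn. Its arguments: {"type":"object","properties":{"motion":{"type":"array","items":{"type":"array","items":{"type":"number"}}},"squeeze":{"type":"number"}},"required":["motion"]}

```bash
mkdir -p pics
python3 - <<'E'
from workcell import *
import cv2
for n in("side","top"):
    cv2.imwrite(f"pics/{n}0.png",read_camera(n)[:,:,::-1]); i=camera_info(n); print(n,i["intrinsics"],i["pose"])
s=read_state();print(s)
E
```

```text
side [[545.09719683   0.         277.84014782]
 [  0.         545.09719683 211.09026017]
 [  0.           0.           1.        ]] [[-0.98107877 -0.08211945  0.17533067  0.35828976]
 [-0.19329167  0.4672718  -0.86272556  1.06049759]
 [-0.01108053 -0.88029169 -0.47430345  0.65177636]
 [ 0.          0.          0.          1.        ]]
top [[483.7312693    0.         271.43743308]
 [  0.         483.7312693  208.56912264]
 [  0.           0.           1.        ]] [[-5.55443711e-03 -9.97455129e-01  7.10803293e-02  5.27357349e-01]
 [-9.99983644e-01  5.63732051e-03  9.65499185e-04 -1.07875655e-02]
 [-1.36374471e-03 -7.10738039e-02 -9.97470127e-01  1.03120110e+00]
 [ 0.00000000e+00  0.00000000e+00  0.00000000e+00  1.00000000e+00]]
{'time': 0.1, 'q': array([-1.24786180e+00,  2.64700997e-01,  1.60525319e+00,  4.85737250e-06,
        1.27374070e+00, -3.68822073e-02]), 'joint_vel': array([-1.87142305e-04, -1.37828383e-03, -3.19177148e-03,  3.43580772e-04,
       -1.63101689e-06,  1.33745726e-04]), 'joint_torque': array([ 8.01491333e-04, -5.16707575e+01, -3.68590057e+01, -1.87656661e-05,
        6.28747992e-03,  3.55946760e-06]), 'tool_pos': array([ 0.23746391, -0.631123  ,  0.23006242]), 'tcp_rot': array([-3.08884017e+00, -5.61780105e-01,  4.63164711e-04]), 'wrist_force': array([0.56427498, 0.26863982, 0.58130732]), 'torque': array([-0.00793201, -0.02452118,  0.05273565]), 'width': 1.003226188279306}
```

View pics/top0.png

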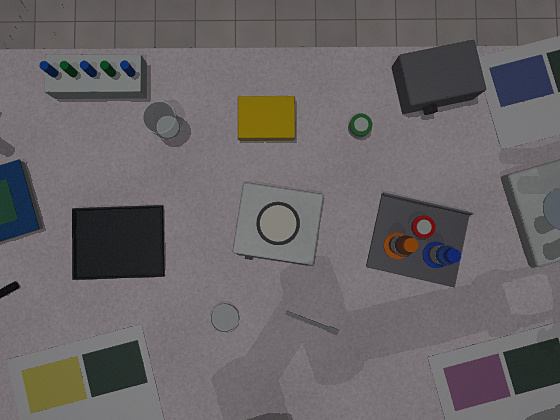

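View pics/side0.png

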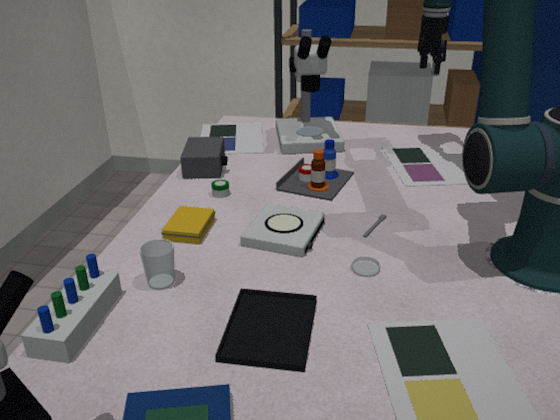

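```bash
cat > h.py <<'E'
from workcell import *
import cv2, numpy as np
I={n:camera_info(n) for n in("side","top")}
def w(n,u,v,z):
    K,P=I[n]["intrinsics"],I[n]["pose"]; d=P[:3,:3]@np.linalg.solve(K,[u,v,1]); o=P[:3,3]
    return o+d*(z-o[2])/d[2]
def px(n,p):
    K,P=I[n]["intrinsics"],I[n]["pose"]; c=K@(P[:3,:3].T@(np.array(p)-P[:3,3])); return c[:2]/c[2]
def comps(n,img,lo,hi,z,box,mn=25):
    h=cv2.cvtColor(img,cv2.COLOR_RGB2HSV); m=cv2.inRange(h,lo,hi); k=np.zeros_like(m); x0,y0,x1,y1=box; k[y0:y1,x0:x1]=m[y0:y1,x0:x1]
    N,L,S,C=cv2.connectedComponentsWithStats(k)
    for i in range(1,N):
        if S[i,4]>=mn: print(n,"box",S[i],"c",C[i].round(1),"w",w(n,*C[i],z).round(4))
    return k
def rect(n,k,z):
    c=max(cv2.findContours(k,0,2)[0],key=cv2.contourArea); b=cv2.boxPoints(cv2.minAreaRect(c))
    p=np.array([w(n,*q,z)[:2] for q in b]); print("rect",b.round(1).tolist(),p.round(4).tolist(),"c",p.mean(0).round(4))
E
python3 - <<'E'
from h import *
t=cv2.imread("pics/top0.png")[:,:,::-1].copy(); s=cv2.imread("pics/side0.png")[:,:,::-1].copy()
for nm,a,b,z in(("orange",(5,180,120),(18,255,255),.011),("blue",(105,150,60),(125,255,255),.011),("red",(170,140,80),(180,255,255),.041)):
    print(nm); comps("top",t,a,b,z,(365,190,475,290),8); comps("side",s,a,b,z,(275,130,360,200),8)
print("lightdisc");comps("top",t,(15,10,190),(35,60,255),.031,(255,200,300,246))
print("tray");k=comps("top",t,(0,0,0),(180,255,45),.015,(60,195,175,290));rect("top",k,.015)
print("rack");k=comps("top",t,(0,0,60),(180,60,112),.008,(360,185,480,290));rect("top",k,.008)
print("stage");k=comps("top",t,(0,0,0),(180,50,60),.031,(255,195,302,250))
a=cv2.resize(t[185:295,360:480],None,fx=6,fy=5.4,interpolation=2)
a=cv2.resize(t[190:290,362:478],None,fx=6,fy=6,interpolation=2)
cv2.imwrite("pics/crop1.png",a[:,:,::-1])
E
```

```text
orange
top box [384 233  19  26 156] c [390.8 246.1] w [ 0.5196 -0.2602  0.011 ]
top box [404 238  14  14 149] c [410.6 244.7] w [ 0.5223 -0.3019  0.011 ]
side box [314 150   9   4  31] c [318.1 151.5] w [ 0.5475 -0.5095  0.011 ]
side box [309 184  19   7  51] c [318.2 187.8] w [ 0.5138 -0.2531  0.011 ]
blue
top box [423 242  38  26 480] c [441.4 254.9] w [ 0.5005 -0.3661  0.011 ]
side box [324 140  12  20 193] c [329.2 149.8] w [ 0.5153 -0.5291  0.011 ]
side box [325 171  14   8  84] c [331.2 174.7] w [ 0.4887 -0.3437  0.011 ]
red
top box [417 216  18  12  60] c [427.  219.8] w [ 0.5732 -0.3282  0.041 ]
top box [413 219  14  19  59] c [417.4 230.1] w [ 0.5521 -0.3081  0.041 ]
top box [427 229   8   8  24] c [430.8 232.9] w [ 0.5463 -0.3353  0.041 ]
side box [299 165   7   8  13] c [301.5 168.6] w [ 0.5676 -0.3041  0.041 ]
lightdisc
tray
top box [  72  205   93   75 6555] c [117.4 242.2] w [0.5309 0.3134 0.015 ]
rect [[69.5, 208.0], [162.6999969482422, 204.6999969482422], [165.3000030517578, 276.20001220703125], [72.0999984741211, 279.5]] [[0.6035, 0.4157], [0.6093, 0.2193], [0.4596, 0.2125], [0.4539, 0.4068]] c [0.5316 0.3136]
rack
top box [381 190  93  25 252] c [428.  202.3] w [ 0.6117 -0.342   0.008 ]
top box [ 366  195  114   95 4783] c [418.1 241.1] w [ 0.5297 -0.3187  0.008 ]
top box [391 236   9  18  65] c [394.  244.7] w [ 0.5224 -0.2679  0.008 ]
top box [430 245  12  19  90] c [434.1 253.4] w [ 0.5038 -0.3518  0.008 ]
rect [[363.8999938964844, 268.5], [380.70001220703125, 194.6999969482422], [494.6000061035156, 220.60000610351562], [477.79998779296875, 294.3999938964844]] [[0.4729, -0.2034], [0.6285, -0.242], [0.5721, -0.4816], [0.4177, -0.4406]] c [ 0.5228 -0.3419]
stage
top box [257 202  43  43 384] c [277.9 223.5] w [ 0.5677 -0.023   0.031 ]
```

View pics/crop1.png

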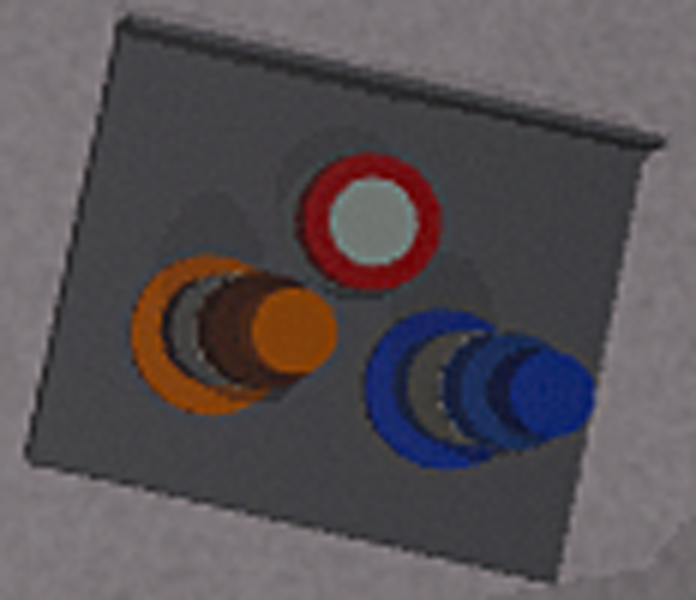

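Run:
```python
from h import *
for n,u,v,z in(("odisc",210,335,.011),("bdisc",444,388,.011),("ocap",294,331,.111),("bcap",552,393,.111),("red",371,221,.041),("bl",25,460,.008),("br",557,583,.008),("tl",128,14,.025),("tr",665,141,.025)):
    p=w("top",u/6+362-.42,v/6+190-.42,z); print(n,p.round(4), "side px",px("side",p).round(1))
print(px("side",(.5677,-.023,.031)),px("side",(.5316,.3136,.015)))
from scipy.spatial.transform import Rotation as R
print(R.from_rotvec(read_state()["tcp_rot"]).as_matrix().round(3))
s=cv2.imread("pics/side0.png"); cv2.imwrite("pics/crop2.png",cv2.resize(s[130:210,265:365],None,fx=7,fy=7,interpolation=2))
```

```text
odisc [ 0.5209 -0.2724  0.011 ] side px [316.5 184.6]
bdisc [ 0.502  -0.3538  0.011 ] side px [326.9 172.9]
ocap [ 0.5227 -0.2734  0.111 ] side px [316.8 150.1]
bcap [ 0.5027 -0.3542  0.111 ] side px [327.8 139.7]
red [ 0.5596 -0.3206  0.041 ] side px [305.2 166.4]
bl [ 0.4776 -0.2074  0.008 ] side px [329.7 197.5]
br [ 0.4339 -0.3923  0.008 ] side px [352.  170.1]
tl [ 0.6326 -0.243   0.025 ] side px [274.  181.5]
tr [ 0.5873 -0.4283  0.025 ] side px [301.4 156.4]
[282.51712741 220.98524382] [267.45691031 321.2016562 ]
[[ 0.936  0.352 -0.001]
 [ 0.352 -0.936  0.002]
 [ 0.    -0.002 -1.   ]]
```

View pics/crop2.png

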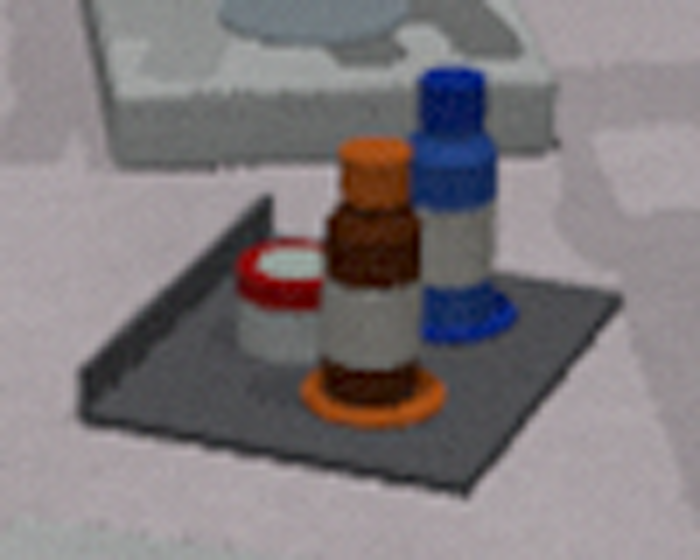

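>>> play_rows(motion=[[0, 0, 0, 0.019, 85], [0, 0, 0, 0.019, 85], [0, 0, 0, 0.019, 75], [0, 0, 0, 0.019, 65], [0, 0, 0, 0.018, 62]], squeeze=40)

```text
time: 0.72
tool_pos: [0.2375, -0.6314, 0.2305]
tcp_rot: [-3.119, 0.368, 0.001]
wrist_force: [1.2, 0.5, -0.6]
width: 0.721
```

```bash
cat > go.py <<'E'
import sys
from h import *
from scipy.spatial.transform import Rotation as R
s=read_state(); M=R.from_rotvec(s["tcp_rot"]).as_matrix(); p=s["tool_pos"]; yaw=np.arctan2(M[1,0],M[0,0])
print("t",round(s["time"],2),"p",p.round(4),"zax",M[:,2].round(4),"yaw",yaw.round(4),"turn to -.23:",((yaw+.23)/6.2832).round(4),"F",s["wrist_force"].round(1),"w",round(s["width"],3),"q",s["q"].round(2))
for a in sys.argv[1:]:
    t=np.array([float(v) for v in a.split(",")]); print(a,"tool mm",((M.T@(t-p))*1000).round(1)); p=t
E
python3 go.py .52,-.272,.2 .52,-.272,.046
```

```text
t 0.72 p [ 0.2375 -0.6314  0.2305] zax [-4.0e-04  1.2e-03 -1.0e+00] yaw -0.2346 turn to -.23: -0.0007 F [ 1.2  0.5 -0.6] w 0.721 q [-1.25  0.26  1.6  -0.    1.27  0.56]
.52,-.272,.2 tool mm [ 191.2 -415.2   30.8]
.52,-.272,.046 tool mm [1.00e-01 2.00e-01 1.54e+02]
```

>>> play_rows(motion=[[0.019, -0.0415, 0, 0, 62], [0.019, -0.0415, 0, 0, 62], [0.019, -0.0415, 0, 0, 62], [0.019, -0.0415, 0, 0, 62], [0.019, -0.0415, 0, 0, 62]])

```text
time: 1.35
tool_pos: [0.3781, -0.45, 0.2307]
tcp_rot: [-3.12, 0.362, 0.001]
wrist_force: [0.3, -0.1, -0.1]
width: 0.728
```

>>> play_rows(motion=[[0.019, -0.0415, 0, 0, 62], [0.019, -0.0415, 0, 0, 62], [0.019, -0.0415, 0.01, 0, 62], [0.019, -0.0415, 0.01, 0, 62], [0.02, -0.0415, 0.01, 0, 62]])

```text
time: 1.98
tool_pos: [0.519, -0.27, 0.2006]
tcp_rot: [-3.12, 0.362, 0.001]
wrist_force: [-0.1, 0.4, -0.6]
width: 0.731
```

```bash
python3 go.py .52,-.272,.13 .52,-.272,.046
python3 - <<'E'
from h import *
a=read_camera("top")[185:295,340:480]; b=read_camera("side")[90:210,250:370]
cv2.imwrite("pics/c3.png",np.hstack([cv2.resize(a,(400,314)),cv2.resize(b,(314,314))])[:,:,::-1])
E
```

```text
t 1.98 p [ 0.519  -0.27    0.2006] zax [-6.e-04  3.e-04 -1.e+00] yaw -0.2308 turn to -.23: -0.0001 F [-0.1  0.4 -0.6] w 0.731 q [-0.52  0.12  1.84 -0.    1.19  1.28]
.52,-.272,.13 tool mm [ 1.5  1.7 70.6]
.52,-.272,.046 tool mm [ 0.1  0.  84. ]
```

View pics/c3.png

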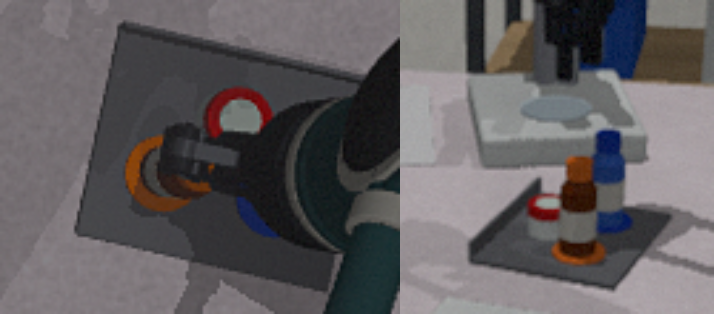

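Picture: the gripper hovers over the amber bottle (top crop ~185,155), fingers astride; nothing has moved.

>>> play_rows(motion=[[0.0015, 0.002, 0.03, 0, 62], [0, 0, 0.03, 0, 62], [0, 0, 0.025, 0, 62], [0, 0, 0.025, 0, 62], [0, 0, 0.025, 0, 62]])

```text
time: 2.7
tool_pos: [0.5189, -0.2743, 0.0653]
tcp_rot: [3.12, -0.362, -0.001]
wrist_force: [0.8, -0.8, -0.0]
width: 0.73
```

```bash
python3 go.py .52,-.272,.046
python3 - <<'E'
from h import *
b=read_camera("side")[110:210,260:370];a=read_camera("top")[185:295,340:480]
cv2.imwrite("pics/c4.png",np.hstack([cv2.resize(a,(500,393)),cv2.resize(b,None,fx=2.5,fy=3.93)])[:,:,::-1])
E
```

```text
t 2.7 p [ 0.5189 -0.2743  0.0653] zax [-6.e-04 -1.e-04 -1.e+00] yaw -0.2312 turn to -.23: -0.0002 F [ 0.8 -0.8 -0. ] w 0.73 q [-0.53  0.26  1.94 -0.    0.94  1.27]
.52,-.272,.046 tool mm [ 0.6 -2.6 19.3]
```

View pics/c4.png

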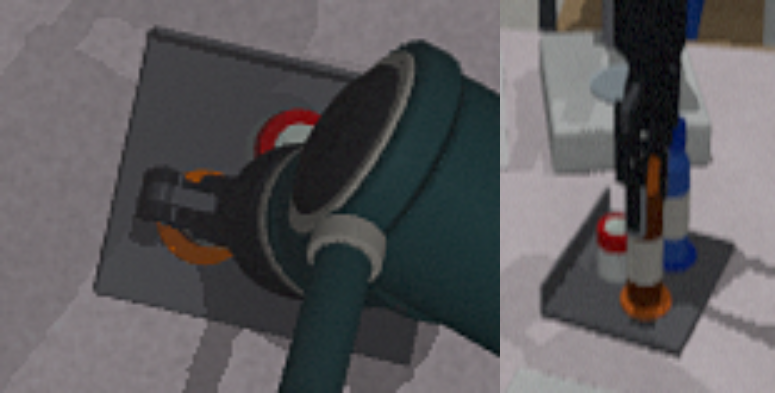

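>>> play_rows(motion=[[0.0006, -0.0025, 0.01, 0, 62], [0, 0, 0.009, 0, 62], [0, 0, 0, 0, 30], [0, 0, 0, 0, 30], [0, 0, 0, 0, 30]])

```text
time: 3.42
tool_pos: [0.5209, -0.2715, 0.0476]
tcp_rot: [3.121, -0.362, 0.001]
wrist_force: [-0.9, -1.4, -1.1]
width: 0.435
```

>>> play_rows(motion=[[0, 0, 0, 0, 30], [0, 0, 0, 0, 30], [0, 0, 0, 0, 30], [0, 0, 0, 0, 30]])

```text
time: 3.92
tool_pos: [0.5209, -0.2715, 0.0476]
tcp_rot: [3.121, -0.362, 0.001]
wrist_force: [-0.1, 0.8, 1.2]
width: 0.437
```

```bash
python3 go.py .52,-.272,.16 .535,.268,.16 .535,.268,.04
```

```text
t 3.92 p [ 0.5209 -0.2715  0.0476] zax [ 4.e-04 -2.e-04 -1.e+00] yaw -0.2308 turn to -.23: -0.0001 F [-0.1  0.8  1.2] w 0.437 q [-0.52  0.28  1.95  0.    0.91  1.28]
.52,-.272,.16 tool mm [  -0.7    0.7 -112.4]
.535,.268,.16 tool mm [-1.089e+02 -5.291e+02 -1.000e-01]
.535,.268,.04 tool mm [-1.0e-01 -0.0e+00  1.2e+02]
```

>>> play_rows(motion=[[0, 0, -0.01, 0, 30], [0, 0, -0.025, 0, 30], [0, 0, -0.03, 0, 30], [0, 0, -0.025, 0, 30], [0, 0, -0.02, 0, 30]])

```text
time: 4.55
tool_pos: [0.5209, -0.2716, 0.1589]
tcp_rot: [3.12, -0.362, 0.001]
wrist_force: [-0.4, -0.3, -1.3]
width: 0.435
```

```bash
python3 go.py .532,.358,.16
python3 - <<'E'
from h import *
b=read_camera("side")[80:210,240:370]
cv2.imwrite("pics/c5.png",cv2.resize(b,None,fx=4,fy=4)[:,:,::-1])
E
```

```text
t 4.55 p [ 0.5209 -0.2716  0.1589] zax [ 8.e-04 -5.e-04 -1.e+00] yaw -0.2308 turn to -.23: -0.0001 F [-0.4 -0.3 -1.3] w 0.435 q [-0.52  0.16  1.87 -0.    1.11  1.28]
.532,.358,.16 tool mm [-133.2 -615.4   -1.4]
```

View pics/c5.png

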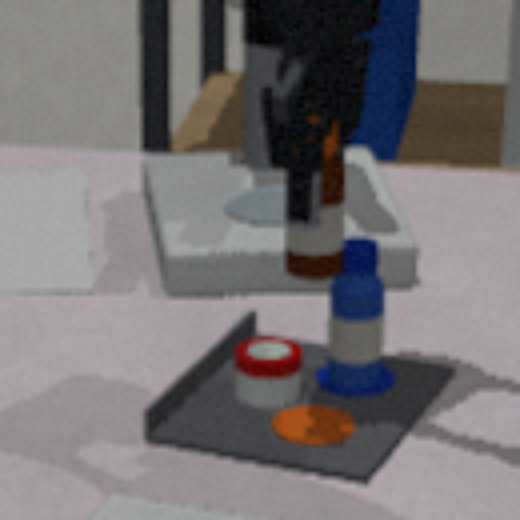

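Amber bottle is held upright, clear of the rack. Carry it to the tray.

>>> play_rows(motion=[[-0.004, -0.018, 0, 0, 30], [-0.009, -0.042, 0, 0, 30], [-0.0095, -0.044, 0, 0, 30], [-0.0095, -0.044, 0, 0, 30], [-0.0095, -0.044, 0, 0, 30]])

```text
time: 5.22
tool_pos: [0.5225, -0.0725, 0.1556]
tcp_rot: [-3.12, 0.362, 0.005]
wrist_force: [0.7, -0.5, -1.1]
width: 0.433
```

>>> play_rows(motion=[[-0.0095, -0.044, 0, 0, 30], [-0.0095, -0.044, 0, 0, 30], [-0.0095, -0.044, 0, 0, 30], [-0.0095, -0.044, 0, 0, 30], [-0.0095, -0.044, 0, 0, 30]])

```text
time: 5.85
tool_pos: [0.5263, 0.1519, 0.1556]
tcp_rot: [3.12, -0.361, -0.005]
wrist_force: [0.7, -0.2, -1.8]
width: 0.436
```

>>> play_rows(motion=[[-0.0095, -0.044, 0, 0, 30], [-0.0095, -0.044, 0, 0, 30], [-0.009, -0.042, 0, 0, 30], [-0.007, -0.03, 0, 0, 30], [0, 0, 0, 0, 30]])

```text
time: 6.48
tool_pos: [0.5287, 0.316, 0.1554]
tcp_rot: [3.12, -0.356, -0.004]
wrist_force: [0.4, 0.1, -2.7]
width: 0.434
```

```bash
python3 go.py .532,.358,.0406
```

```text
t 6.47 p [0.5287 0.316  0.1554] zax [-2.9e-03 -7.0e-04 -1.0e+00] yaw -0.2274 turn to -.23: 0.0004 F [ 0.4  0.1 -2.7] w 0.434 q [0.5  0.21 1.81 0.   1.12 2.3 ]
.532,.358,.0406 tool mm [ -6.  -41.8 114.8]
```

>>> play_rows(motion=[[-0.003, -0.021, 0.01, 0, 30], [-0.003, -0.021, 0.02, 0, 30], [0, 0, 0.03, 0, 30], [0, 0, 0.03, 0, 30], [0, 0, 0.012, 0, 30]])

```text
time: 7.1
tool_pos: [0.5323, 0.3547, 0.0517]
tcp_rot: [3.117, -0.362, -0.007]
wrist_force: [-0.9, 0.6, -1.5]
width: 0.432
```

```bash
python3 go.py .532,.358,.0406
python3 - <<'E'
from h import *
b=read_camera("side")[220:380,180:350]
cv2.imwrite("pics/c6.png",cv2.resize(b,None,fx=3.5,fy=3.5)[:,:,::-1])
E
```

```text
t 7.1 p [0.5323 0.3547 0.0517] zax [-0.005  -0.0028 -1.    ] yaw -0.2315 turn to -.23: -0.0002 F [-0.9  0.6 -1.5] w 0.432 q [0.55 0.36 1.83 0.   0.95 2.35]
.532,.358,.0406 tool mm [-1.  -3.2 11.1]
```

View pics/c6.png

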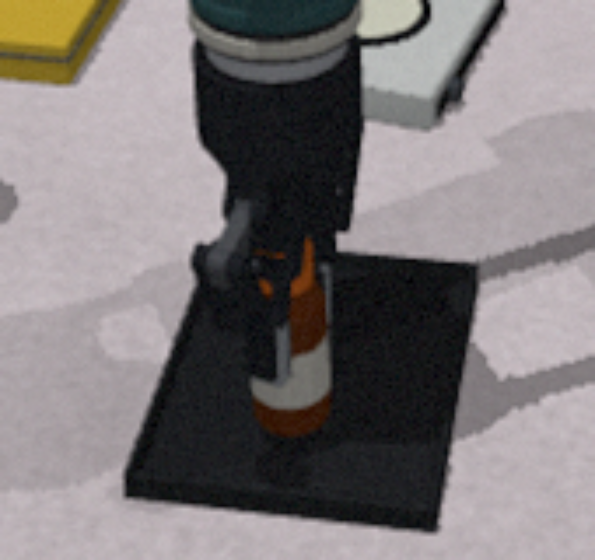

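Bottle hangs upright over the tray's +y half. Lower onto its floor.

>>> play_rows(motion=[[0, -0.003, 0.005, 0, 30], [0, 0, 0.003, 0, 30], [0, 0, 0.001, 0, 30], [0, 0, 0, 0, 30]])

```text
time: 7.65
tool_pos: [0.5357, 0.3591, 0.047]
tcp_rot: [-3.12, 0.362, -0.001]
wrist_force: [-0.3, 0.4, -0.2]
width: 0.432
```

>>> play_rows(motion=[[0, 0, 0.001, 0, 30], [0, 0, 0, 0, 30]])

```text
time: 7.9
tool_pos: [0.5353, 0.3589, 0.0454]
tcp_rot: [-3.121, 0.362, -0.0]
wrist_force: [-0.9, 0.5, -1.3]
width: 0.432
```

>>> play_rows(motion=[[0, 0, 0.001, 0, 30], [0, 0, 0, 0, 30]])

```text
time: 8.15
tool_pos: [0.5352, 0.3588, 0.0441]
tcp_rot: [3.121, -0.362, -0.0]
wrist_force: [0.2, -1.0, -1.3]
width: 0.432
```

>>> play_rows(motion=[[0, 0, 0.0015, 0, 30], [0, 0, 0.001, 0, 30], [0, 0, 0, 0, 30]])

```text
time: 8.52
tool_pos: [0.5352, 0.3588, 0.0416]
tcp_rot: [3.12, -0.362, -0.0]
wrist_force: [-0.9, -0.4, -2.0]
width: 0.431
```

>>> play_rows(motion=[[0, 0, 0.001, 0, 30], [0, 0, 0, 0, 30]])

```text
time: 8.78
tool_pos: [0.5352, 0.3589, 0.0407]
tcp_rot: [3.121, -0.362, -0.0]
wrist_force: [-0.8, -1.3, -2.2]
width: 0.434
```

>>> play_rows(motion=[[0, 0, 0.0005, 0, 30], [0, 0, 0, 0, 30]])

```text
time: 9.02
tool_pos: [0.5354, 0.3589, 0.0406]
tcp_rot: [3.121, -0.362, 0.0]
wrist_force: [-1.6, -0.3, 1.2]
width: 0.429
```

>>> play_rows(motion=[[0, 0, 0.0005, 0, 30], [0, 0, 0, 0, 30]])

```text
time: 9.28
tool_pos: [0.5355, 0.3589, 0.0405]
tcp_rot: [-3.121, 0.362, -0.0]
wrist_force: [-1.1, -1.5, 5.7]
width: 0.436
```

```bash
python3 go.py .5352,.3589,.16 .5041,-.353,.16
```

```text
t 9.28 p [0.5355 0.3589 0.0405] zax [ 3.e-04  0.e+00 -1.e+00] yaw -0.2308 turn to -.23: -0.0001 F [-1.1 -1.5  5.7] w 0.436 q [ 0.55  0.38  1.83 -0.    0.93  2.35]
.5352,.3589,.16 tool mm [  -0.2    0.  -119.5]
.5041,-.353,.16 tool mm [132.6 700.1  -0. ]
```

>>> play_rows(motion=[[0, 0, 0, 0, 50], [0, 0, 0, 0, 62], [0, 0, 0, 0, 62], [0, 0, -0.015, 0, 62], [0, 0, -0.03, 0, 62]])

```text
time: 9.9
tool_pos: [0.5342, 0.3583, 0.0843]
tcp_rot: [3.119, -0.362, -0.004]
wrist_force: [0.2, 0.3, 0.1]
width: 0.726
```

>>> play_rows(motion=[[0, 0, -0.04, 0, 62], [0, 0, -0.04, 0, 62], [0, 0, 0, 0, 62]])

```text
time: 10.28
tool_pos: [0.5384, 0.3609, 0.1713]
tcp_rot: [-3.114, 0.361, -0.013]
wrist_force: [0.4, 0.2, -0.3]
width: 0.728
```

>>> play_rows(motion=[[0.0092, 0.05, 0, 0, 62], [0.0092, 0.05, 0, 0, 62], [0.0092, 0.05, 0, 0, 62], [0.0092, 0.05, 0, 0, 62], [0.0092, 0.05, 0, 0, 62]])

```text
time: 10.9
tool_pos: [0.5222, 0.1034, 0.1645]
tcp_rot: [3.121, -0.361, -0.001]
wrist_force: [1.0, -0.4, 0.1]
width: 0.726
```

>>> play_rows(motion=[[0.0092, 0.05, 0, 0, 62], [0.0092, 0.05, 0, 0, 62], [0.0092, 0.05, 0, 0, 62], [0.0092, 0.05, 0, 0, 62], [0.0092, 0.05, 0, 0, 62]])

```text
time: 11.52
tool_pos: [0.5098, -0.1504, 0.1646]
tcp_rot: [-3.121, 0.362, 0.0]
wrist_force: [0.6, -1.1, -0.5]
width: 0.73
```

>>> play_rows(motion=[[0.0092, 0.05, 0, 0, 62], [0.0092, 0.05, 0, 0, 62], [0.0092, 0.05, 0, 0, 62], [0.0092, 0.051, 0, 0, 62], [0, 0, 0, 0, 62]])

```text
time: 12.15
tool_pos: [0.4995, -0.3563, 0.1645]
tcp_rot: [3.119, -0.368, -0.0]
wrist_force: [-0.5, 0.3, 0.1]
width: 0.728
```

```bash
python3 go.py .501,-.353,.0476
python3 - <<'E'
from h import *
b=read_camera("side")
cv2.imwrite("pics/c7.png",np.hstack([cv2.resize(b[240:380,200:340],(400,400)),cv2.resize(b[110:210,260:360],(400,400))])[:,:,::-1])
# orange disc bare
comps("top",read_camera("top"),(5,180,90),(18,255,255),.011,(365,190,475,290),8);comps("side",b,(5,180,90),(18,255,255),.011,(275,130,360,200),8)
E
```

```text
t 12.15 p [ 0.4995 -0.3563  0.1645] zax [-2.e-04 -8.e-04 -1.e+00] yaw -0.2349 turn to -.23: -0.0008 F [-0.5  0.3  0.1] w 0.728 q [-0.66  0.2   1.81 -0.    1.13  1.15]
.501,-.353,.0476 tool mm [  0.7  -3.6 116.9]
top box [384 233  26  26 544] c [396.6 245.4] w [ 0.521  -0.2726  0.011 ]
side box [308 182  20   9 144] c [317.9 185.9] w [ 0.5161 -0.265   0.011 ]
```

View pics/c7.png

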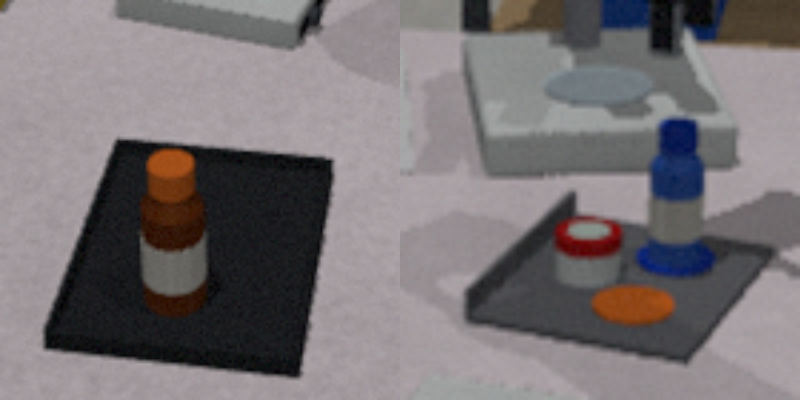

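Amber stands upright in the tray; blue bottle undisturbed (right crop 680,200), gripper above it.

>>> play_rows(motion=[[0.0007, -0.0035, 0.03, -0.0007, 62], [0, 0, 0.03, 0, 62], [0, 0, 0.025, 0, 62], [0, 0, 0.012, 0, 62], [0, 0, 0, 0, 62]])

```text
time: 12.88
tool_pos: [0.5013, -0.3482, 0.0669]
tcp_rot: [-3.12, 0.353, 0.003]
wrist_force: [-0.4, 0.7, -0.3]
width: 0.723
```

```bash
python3 go.py .501,-.353,.0476
```

```text
t 12.88 p [ 0.5013 -0.3482  0.0669] zax [-0.0017  0.0015 -1.    ] yaw -0.2253 turn to -.23: 0.0007 F [-0.4  0.7 -0.3] w 0.723 q [-0.65  0.29  1.89  0.    0.96  1.15]
.501,-.353,.0476 tool mm [ 0.8  4.7 19.3]
```

>>> play_rows(motion=[[0, 0, 0, 0, 62], [0, 0, 0, 0, 62]])

```text
time: 13.12
tool_pos: [0.5027, -0.3503, 0.0692]
tcp_rot: [3.12, -0.355, 0.003]
wrist_force: [-0.4, -0.1, 1.2]
width: 0.727
```

```bash
python3 go.py .501,-.353,.0476
```

```text
t 13.12 p [ 0.5027 -0.3503  0.0692] zax [ 0.002  -0.0015 -1.    ] yaw -0.2263 turn to -.23: 0.0006 F [-0.4 -0.1  1.2] w 0.727 q [-0.65  0.29  1.89  0.    0.96  1.15]
.501,-.353,.0476 tool mm [-1.1  3.  21.6]
```

>>> play_rows(motion=[[-0.001, 0.003, 0.012, 0.0006, 62], [0, 0, 0.009, 0, 62], [0, 0, 0, 0, 62], [0, 0, 0, 0, 62]])

```text
time: 13.62
tool_pos: [0.5, -0.3523, 0.0464]
tcp_rot: [-3.12, 0.361, 0.001]
wrist_force: [0.1, 0.3, -0.0]
width: 0.727
```

>>> play_rows(motion=[[0, 0, 0, 0, 30], [0, 0, 0, 0, 30], [0, 0, 0, 0, 30], [0, 0, 0, 0, 30], [0, 0, 0, 0, 30]])

```text
time: 14.25
tool_pos: [0.5004, -0.3527, 0.0472]
tcp_rot: [3.12, -0.361, 0.001]
wrist_force: [0.3, -0.3, 2.6]
width: 0.435
```

```bash
python3 go.py .501,-.353,.16 .532,.268,.16
```

```text
t 14.25 p [ 0.5004 -0.3527  0.0472] zax [ 6.e-04 -5.e-04 -1.e+00] yaw -0.2302 turn to -.23: -0.0 F [ 0.3 -0.3  2.6] w 0.435 q [-0.65  0.32  1.9  -0.    0.92  1.15]
.501,-.353,.16 tool mm [   0.7    0.2 -112.8]
.532,.268,.16 tool mm [-1.115e+02 -6.117e+02 -3.000e-01]
```

>>> play_rows(motion=[[0, 0, -0.01, 0, 30], [0, 0, -0.025, 0, 30], [0, 0, -0.03, 0, 30], [0, 0, -0.03, 0, 30], [0, 0, -0.02, 0, 30]])

```text
time: 14.88
tool_pos: [0.5004, -0.3525, 0.1635]
tcp_rot: [3.12, -0.361, 0.002]
wrist_force: [0.1, 0.4, -1.8]
width: 0.433
```

>>> play_rows(motion=[[-0.004, -0.02, 0, 0, 30], [-0.008, -0.044, 0, 0, 30], [-0.008, -0.044, 0, 0, 30], [-0.008, -0.044, 0, 0, 30], [-0.008, -0.044, 0, 0, 30]])

```text
time: 15.5
tool_pos: [0.508, -0.1502, 0.1597]
tcp_rot: [-3.119, 0.36, 0.005]
wrist_force: [0.9, -0.5, -1.0]
width: 0.426
```

>>> play_rows(motion=[[-0.008, -0.044, 0, 0, 30], [-0.008, -0.044, 0, 0, 30], [-0.008, -0.044, 0, 0, 30], [-0.008, -0.044, 0, 0, 30], [-0.008, -0.044, 0, 0, 30]])

```text
time: 16.12
tool_pos: [0.5187, 0.0723, 0.1598]
tcp_rot: [3.121, -0.36, -0.005]
wrist_force: [0.7, -0.4, -1.1]
width: 0.432
```

>>> play_rows(motion=[[-0.008, -0.044, 0, 0, 30], [-0.008, -0.044, 0, 0, 30], [-0.008, -0.044, 0, 0, 30], [-0.006, -0.031, 0, 0, 30], [-0.002, -0.012, 0, 0, 30]])

```text
time: 16.75
tool_pos: [0.5275, 0.2495, 0.1598]
tcp_rot: [3.12, -0.356, -0.005]
wrist_force: [0.0, 0.2, -1.9]
width: 0.436
```

>>> play_rows(motion=[[0, 0, 0, 0, 30], [0, 0, 0, 0, 30], [0, 0, 0, 0, 30]])

```text
time: 17.12
tool_pos: [0.5297, 0.2465, 0.1616]
tcp_rot: [3.12, -0.363, -0.001]
wrist_force: [0.2, -0.3, -1.1]
width: 0.434
```

```bash
python3 go.py .532,.268,.0402
```

```text
t 17.12 p [0.5297 0.2465 0.1616] zax [-4.e-04 -3.e-04 -1.e+00] yaw -0.2316 turn to -.23: -0.0003 F [ 0.2 -0.3 -1.1] w 0.434 q [ 0.39  0.15  1.88 -0.    1.12  2.2 ]
.532,.268,.0402 tool mm [ -2.7 -21.5 121.4]
```

>>> play_rows(motion=[[-0.0025, -0.018, 0.01, 0, 30], [0, 0, 0.03, 0, 30], [0, 0, 0.035, 0, 30], [0, 0, 0.025, 0, 30], [0, 0, 0.012, 0, 30]])

```text
time: 17.75
tool_pos: [0.5302, 0.2656, 0.0474]
tcp_rot: [3.119, -0.361, -0.005]
wrist_force: [-0.9, -0.5, -1.4]
width: 0.429
```

>>> play_rows(motion=[[0, 0, 0, 0, 30], [0, 0, 0, 0, 30], [0, 0, 0, 0, 30]])

```text
time: 18.12
tool_pos: [0.5327, 0.2663, 0.0513]
tcp_rot: [-3.119, 0.361, -0.004]
wrist_force: [-0.4, -0.1, -0.9]
width: 0.429
```

```bash
python3 go.py .532,.265,.0402
```

```text
t 18.12 p [0.5327 0.2663 0.0513] zax [ 0.0025  0.0012 -1.    ] yaw -0.2303 turn to -.23: -0.0001 F [-0.4 -0.1 -0.9] w 0.429 q [0.42 0.29 1.94 0.   0.92 2.22]
.532,.265,.0402 tool mm [-0.4  1.4 11.1]
```

>>> play_rows(motion=[[0, 0, 0.004, 0, 30], [0, 0, 0.003, 0, 30], [0, 0, 0.002, 0, 30], [0, 0, 0, 0, 30], [0, 0, 0, 0, 30]])

```text
time: 18.75
tool_pos: [0.5315, 0.2657, 0.0407]
tcp_rot: [3.121, -0.361, -0.0]
wrist_force: [-0.4, -0.0, -1.5]
width: 0.431
```

>>> play_rows(motion=[[0, 0, 0.001, 0, 30], [0, 0, 0, 0, 30]])

```text
time: 19.0
tool_pos: [0.5317, 0.2658, 0.0403]
tcp_rot: [-3.121, 0.361, -0.001]
wrist_force: [-1.5, 0.0, 2.7]
width: 0.432
```

>>> play_rows(motion=[[0, 0, 0.0005, 0, 30], [0, 0, 0, 0, 30]])

```text
time: 19.25
tool_pos: [0.5319, 0.2658, 0.0402]
tcp_rot: [-3.121, 0.361, -0.001]
wrist_force: [-2.3, -0.6, 5.6]
width: 0.434
```

>>> play_rows(motion=[[0, 0, 0.0005, 0, 30], [0, 0, 0, 0, 30]])

```text
time: 19.5
tool_pos: [0.5319, 0.2657, 0.0402]
tcp_rot: [-3.121, 0.361, -0.001]
wrist_force: [-2.5, -2.7, 7.9]
width: 0.432
```

>>> play_rows(motion=[[0, 0, 0, 0, 50], [0, 0, 0, 0, 62], [0, 0, 0, 0, 62], [0, 0, -0.015, 0, 62], [0, 0, -0.03, 0, 62]])

```text
time: 20.12
tool_pos: [0.5303, 0.2652, 0.0834]
tcp_rot: [3.119, -0.361, -0.004]
wrist_force: [0.1, 0.5, 0.0]
width: 0.729
```

>>> play_rows(motion=[[0, 0, -0.04, 0, 62], [0, 0, -0.04, 0, 62], [0, 0, 0, 0, 62]])

```text
time: 20.5
tool_pos: [0.5348, 0.2672, 0.1698]
tcp_rot: [-3.116, 0.36, -0.013]
wrist_force: [0.4, -0.3, 0.3]
width: 0.723
```

>>> play_rows(motion=[[0.0133, 0.047, 0, 0, 72], [0.0133, 0.047, 0, 0, 72], [0.0133, 0.047, 0, 0, 72], [0.0133, 0.047, 0, 0, 72], [0.0133, 0.047, 0, 0, 72]])

```text
time: 21.12
tool_pos: [0.5421, 0.0203, 0.1635]
tcp_rot: [3.121, -0.36, -0.001]
wrist_force: [0.9, 0.8, -0.5]
width: 0.842
```

```bash
python3 go.py .558,-.32,.11
python3 - <<'E'
from h import *
t=read_camera("top")
a=cv2.resize(t[190:290,362:478],None,fx=4,fy=4,interpolation=2);b=cv2.resize(t[195:290,60:175],(464,400),interpolation=2)
cv2.imwrite("pics/c8.png",np.vstack([a,b])[:600,:,::-1])
comps("top",t,(105,150,60),(125,255,255),.011,(365,190,475,290),8)
comps("top",t,(5,180,90),(18,255,255),.011,(365,190,475,290),8)
h=cv2.cvtColor(t,cv2.COLOR_RGB2HSV)[190:290,362:478]; m=(cv2.inRange(h,(165,120,80),(180,255,255))|cv2.inRange(h,(0,150,80),(4,255,255)))
c=np.vstack(cv2.findContours(m,0,2)[0]); (u,v),r=cv2.minEnclosingCircle(c);print("red",u+362,v+190,r,w("top",u+362,v+190,.039))
E
```

```text
t 21.12 p [0.5421 0.0203 0.1635] zax [-6.e-04  0.e+00 -1.e+00] yaw -0.23 turn to -.23: -0.0 F [ 0.9  0.8 -0.5] w 0.842 q [-0.01  0.07  1.96  0.    1.11  1.79]
.558,-.32,.11 tool mm [ 93.1 327.7  53.5]
top box [423 242  27  26 555] c [435.7 254.5] w [ 0.5015 -0.3541  0.011 ]
top box [384 233  26  26 546] c [396.6 245.4] w [ 0.521  -0.2725  0.011 ]
red 423.6886787414551 226.42453002929688 11.568346977233887 [ 0.55960113 -0.32174425  0.039     ]
```

View pics/c8.png

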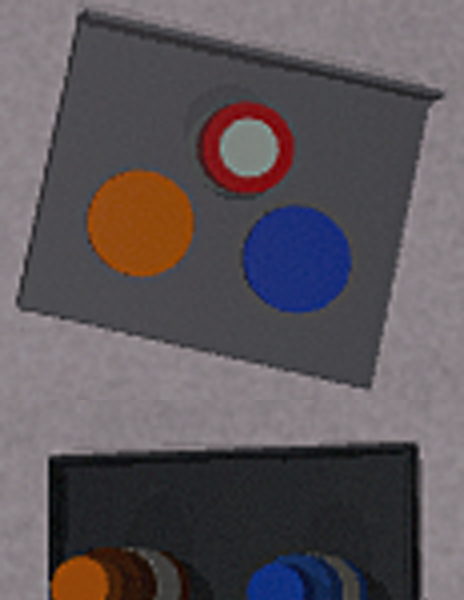

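Both bottles stand upright in the tray; rack discs bare; red pot alone at (423.7,226.4).

>>> play_rows(motion=[[0.0135, 0.047, 0, 0, 72], [0.0135, 0.047, 0, 0, 72], [0.0135, 0.047, 0, 0, 72], [0.0135, 0.047, 0, 0, 72], [0.0135, 0.047, 0, 0, 72]])

```text
time: 21.8
tool_pos: [0.5543, -0.2236, 0.1634]
tcp_rot: [-3.12, 0.361, 0.001]
wrist_force: [1.2, 0.5, 0.2]
width: 0.842
```

>>> play_rows(motion=[[0.012, 0.043, 0.02, 0, 72], [0.004, 0.016, 0.03, 0, 72], [0, 0, 0, 0, 72], [0, 0, 0, 0, 72], [0, 0, 0, 0, 72]])

```text
time: 22.42
tool_pos: [0.5578, -0.2829, 0.1153]
tcp_rot: [3.12, -0.359, 0.003]
wrist_force: [-0.1, 0.0, -0.1]
width: 0.84
```

```bash
python3 go.py .559,-.321,.05 .559,-.321,.011
```

```text
t 22.43 p [ 0.5578 -0.2829  0.1153] zax [ 2.e-03 -8.e-04 -1.e+00] yaw -0.2291 turn to -.23: 0.0001 F [-0.1  0.  -0.1] w 0.84 q [-0.51  0.26  1.83  0.    1.05  1.29]
.559,-.321,.05 tool mm [ 9.7 36.8 65.4]
.559,-.321,.011 tool mm [-0.1 -0.  39. ]
```

>>> play_rows(motion=[[0.005, 0.018, 0.01, 0, 72], [0.005, 0.018, 0.02, 0, 72], [0, 0, 0.025, 0, 72], [0, 0, 0, 0, 72], [0, 0, 0, 0, 72]])

```text
time: 23.05
tool_pos: [0.5588, -0.3213, 0.0594]
tcp_rot: [3.12, -0.361, 0.001]
wrist_force: [1.2, -0.3, 0.5]
width: 0.844
```

>>> play_rows(motion=[[0, 0, 0, 0, 72], [0, 0, 0, 0, 72]])

```text
time: 23.3
tool_pos: [0.5591, -0.3212, 0.06]
tcp_rot: [3.12, -0.36, 0.003]
wrist_force: [0.3, 0.1, -0.3]
width: 0.846
```

```bash
python3 go.py .559,-.321,.011
python3 - <<'E'
from h import *
b=read_camera("side")[110:210,260:370];a=read_camera("top")[185:295,340:480]
cv2.imwrite("pics/c9.png",np.hstack([cv2.resize(a,(400,314)),cv2.resize(b,None,fx=3.9,fy=3.14)])[:,:,::-1])
E
```

```text
t 23.3 p [ 0.5591 -0.3212  0.06  ] zax [ 0.0017 -0.0011 -1.    ] yaw -0.2298 turn to -.23: 0.0 F [ 0.3  0.1 -0.3] w 0.846 q [-0.56  0.36  1.82 -0.    0.96  1.24]
.559,-.321,.011 tool mm [-0.3 -0.2 49. ]
```

View pics/c9.png

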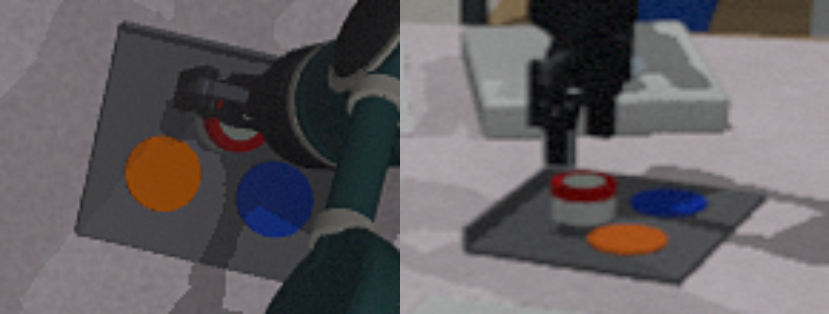

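>>> play_rows(motion=[[0, 0, 0.015, 0, 72], [0, 0, 0.018, 0, 72], [0, 0, 0.01, 0, 72], [0, 0, 0, 0, 72], [0, 0, 0, 0, 72]])

```text
time: 24.02
tool_pos: [0.5585, -0.321, 0.0157]
tcp_rot: [3.121, -0.361, 0.0]
wrist_force: [0.3, 0.2, 0.5]
width: 0.844
```

>>> play_rows(motion=[[0, 0, 0, 0, 72], [0, 0, 0.003, 0, 72], [0, 0, 0.001, 0, 72], [0, 0, 0, 0, 72]])

```text
time: 24.52
tool_pos: [0.5583, -0.3208, 0.0117]
tcp_rot: [-3.121, 0.361, 0.0]
wrist_force: [-0.2, 0.1, -0.5]
width: 0.84
```

```bash
python3 go.py .559,-.321,.011
```

```text
t 24.52 p [ 0.5583 -0.3208  0.0117] zax [-2.e-04  1.e-04 -1.e+00] yaw -0.2302 turn to -.23: -0.0 F [-0.2  0.1 -0.5] w 0.84 q [-0.56  0.42  1.84 -0.    0.88  1.24]
.559,-.321,.011 tool mm [0.8 0.  0.7]
```

Close on the pot, then lift.

>>> play_rows(motion=[[0, 0, 0, 0, 36], [0, 0, 0, 0, 36], [0, 0, 0, 0, 36], [0, 0, 0, 0, 36], [0, 0, 0, 0, 36]])

```text
time: 25.15
tool_pos: [0.5586, -0.321, 0.0121]
tcp_rot: [3.121, -0.361, 0.001]
wrist_force: [0.7, 0.0, 2.9]
width: 0.532
```

>>> play_rows(motion=[[0, 0, 0, 0, 36], [0, 0, 0, 0, 36]])

```text
time: 25.4
tool_pos: [0.5586, -0.3211, 0.0121]
tcp_rot: [3.121, -0.361, 0.001]
wrist_force: [-0.3, -0.2, 3.1]
width: 0.532
```

>>> play_rows(motion=[[0, 0, -0.01, 0, 36], [0, 0, -0.025, 0, 36], [0, 0, -0.03, 0, 36], [0, 0, -0.02, 0, 36], [0, 0, 0, 0, 36]])

```text
time: 26.02
tool_pos: [0.5596, -0.3217, 0.099]
tcp_rot: [3.119, -0.361, 0.006]
wrist_force: [0.0, -0.4, 0.4]
width: 0.529
```

```bash
python3 go.py .5677,-.023,.1 .5677,-.023,.034
python3 - <<'E'
from h import *
s=read_camera("side");b=s[90:210,250:370]
cv2.imwrite("pics/c10.png",cv2.resize(b,None,fx=3.5,fy=3.5)[:,:,::-1])
# stage ring/disc fit in both cameras
for n,img,(x0,y0,x1,y1) in(("top",read_camera("top"),(245,195,310,252)),("side",s,(250,205,315,240))):
    h=cv2.cvtColor(img,cv2.COLOR_RGB2HSV)[y0:y1,x0:x1]
    m=cv2.inRange(h,(0,0,0),(180,255,75))
    N,L,S,C=cv2.connectedComponentsWithStats(m); i=1+S[1:,4].argmax()
    c=max(cv2.findContours((L==i).astype(np.uint8),0,1)[0],key=cv2.contourArea); e=cv2.fitEllipse(c)
    print(n,S[i],e,w(n,e[0][0]+x0,e[0][1]+y0,.030).round(4))
E
```

```text
t 26.02 p [ 0.5596 -0.3217  0.099 ] zax [ 0.0034 -0.0021 -1.    ] yaw -0.2302 turn to -.23: -0.0 F [ 0.  -0.4  0.4] w 0.529 q [-0.56  0.31  1.8   0.    1.03  1.24]
.5677,-.023,.1 tool mm [ -60.3 -292.7   -1.6]
.5677,-.023,.034 tool mm [-0.3 -0.1 66. ]
top [ 12   7  43  43 403] ((32.74478530883789, 28.085500717163086), (42.354061126708984, 42.475406646728516), 8.553184509277344) [ 0.5685 -0.0227  0.03  ]
side [ 15  10  38  18 118] ((33.6128044128418, 17.588397979736328), (18.170915603637695, 36.08759307861328), 89.55460357666016) [ 0.5641 -0.0178  0.03  ]
```

View pics/c10.png

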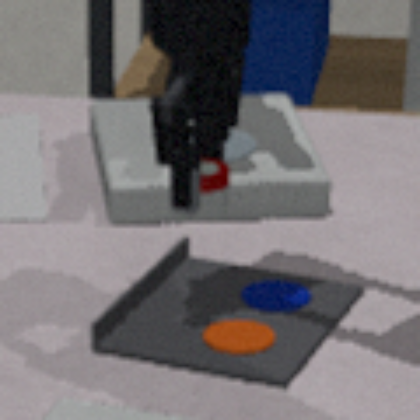

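Pot is held upright (side crop ~205,175), discs clear. Carry to the light base.

>>> play_rows(motion=[[-0.003, -0.015, 0, 0, 36], [-0.0063, -0.03, 0, 0, 36], [-0.0084, -0.04, 0, 0, 36], [-0.0084, -0.04, 0, 0, 36], [-0.0084, -0.04, 0, 0, 36]])

```text
time: 26.75
tool_pos: [0.5611, -0.1498, 0.0952]
tcp_rot: [-3.12, 0.361, 0.004]
wrist_force: [-0.0, -0.0, -0.9]
width: 0.536
```

>>> play_rows(motion=[[-0.0084, -0.04, 0, 0, 36], [-0.0084, -0.04, 0, 0, 36], [-0.0063, -0.03, 0, 0, 36], [-0.0037, -0.018, 0, 0, 36], [0, 0, 0, 0, 36]])

```text
time: 27.38
tool_pos: [0.5648, -0.0204, 0.096]
tcp_rot: [3.121, -0.357, -0.002]
wrist_force: [0.0, -0.9, -0.4]
width: 0.528
```

>>> play_rows(motion=[[0, 0, 0, 0, 36], [0, 0, 0, 0, 36], [0, 0, 0, 0, 36]])

```text
time: 27.75
tool_pos: [0.5656, -0.0225, 0.0968]
tcp_rot: [3.12, -0.363, 0.0]
wrist_force: [0.3, 0.8, -1.1]
width: 0.53
```

```bash
python3 go.py .567,-.0227,.0351
```

```text
t 27.75 p [ 0.5656 -0.0225  0.0968] zax [ 0.e+00 -1.e-04 -1.e+00] yaw -0.2315 turn to -.23: -0.0002 F [ 0.3  0.8 -1.1] w 0.53 q [-0.08  0.18  1.97 -0.    0.99  1.72]
.567,-.0227,.0351 tool mm [ 1.4 -0.1 61.7]
```

>>> play_rows(motion=[[0.0014, 0, 0.01, 0, 36], [0, 0, 0.02, 0, 36], [0, 0, 0.015, 0, 36], [0, 0, 0.008, 0, 36], [0, 0, 0, 0, 36]])

```text
time: 28.38
tool_pos: [0.5662, -0.0219, 0.0428]
tcp_rot: [3.121, -0.361, -0.003]
wrist_force: [1.1, 0.8, -0.2]
width: 0.53
```

>>> play_rows(motion=[[0, 0, 0, 0, 36], [0, 0, 0.003, 0, 36], [0, 0, 0, 0, 36], [0, 0, 0, 0, 36]])

```text
time: 28.88
tool_pos: [0.567, -0.0219, 0.041]
tcp_rot: [-3.121, 0.361, -0.001]
wrist_force: [-0.7, 0.0, -0.6]
width: 0.531
```

```bash
python3 go.py .567,-.0227,.0351
```

```text
t 28.88 p [ 0.567  -0.0219  0.041 ] zax [ 3.e-04 -0.e+00 -1.e+00] yaw -0.2302 turn to -.23: -0.0 F [-0.7  0.  -0.6] w 0.531 q [-0.08  0.25  2.    0.    0.89  1.72]
.567,-.0227,.0351 tool mm [0.1 0.7 5.9]
```

>>> play_rows(motion=[[0, 0.0007, 0.003, 0, 36], [0, 0, 0.0015, 0, 36], [0, 0, 0, 0, 36], [0, 0, 0, 0, 36]])

```text
time: 29.38
tool_pos: [0.5668, -0.0226, 0.0362]
tcp_rot: [-3.121, 0.361, 0.0]
wrist_force: [-0.2, 0.6, -0.3]
width: 0.53
```

>>> play_rows(motion=[[0, 0, 0.001, 0, 36], [0, 0, 0, 0, 36]])

```text
time: 29.62
tool_pos: [0.5667, -0.0226, 0.0352]
tcp_rot: [-3.121, 0.361, 0.0]
wrist_force: [-0.7, -0.9, -0.9]
width: 0.529
```

>>> play_rows(motion=[[0, 0, 0.0005, 0, 36], [0, 0, 0, 0, 36]])

```text
time: 29.88
tool_pos: [0.5668, -0.0226, 0.0351]
tcp_rot: [3.121, -0.361, 0.0]
wrist_force: [-1.6, -0.0, 3.3]
width: 0.531
```

>>> play_rows(motion=[[0, 0, 0.0005, 0, 36], [0, 0, 0, 0, 36]])

```text
time: 30.12
tool_pos: [0.5668, -0.0226, 0.035]
tcp_rot: [-3.121, 0.361, 0.0]
wrist_force: [-3.3, 0.9, 5.8]
width: 0.529
```

>>> play_rows(motion=[[0, 0, 0, 0, 55], [0, 0, 0, 0, 66], [0, 0, 0, 0, 66], [0, 0, -0.01, 0, 66], [0, 0, -0.03, 0, 66]])

```text
time: 30.75
tool_pos: [0.565, -0.0225, 0.0732]
tcp_rot: [3.121, -0.361, -0.007]
wrist_force: [0.0, 0.1, 0.4]
width: 0.774
```

>>> play_rows(motion=[[0, 0, -0.04, 0, 62], [0, 0, -0.045, 0, 62], [0, 0, 0, 0, 62], [-0.0167, -0.0454, 0, 0, 62], [-0.0167, -0.0454, 0, 0, 62]])

```text
time: 31.38
tool_pos: [0.5544, 0.0739, 0.1589]
tcp_rot: [-3.12, 0.364, 0.001]
wrist_force: [0.0, 0.9, -0.6]
width: 0.726
```

>>> play_rows(motion=[[-0.0167, -0.0454, 0, 0, 62], [-0.0167, -0.0454, 0, 0, 62], [-0.0167, -0.0454, 0, 0, 62], [-0.0167, -0.0454, 0, 0, 62], [0, 0, 0, 0, 62]])

```text
time: 32.0
tool_pos: [0.5302, 0.2683, 0.1585]
tcp_rot: [-3.121, 0.354, 0.002]
wrist_force: [0.0, -1.1, -0.0]
width: 0.724
```

>>> play_rows(motion=[[0, 0, 0, 0, 62], [0, 0, 0, 0, 62], [0, 0, 0, 0, 62]])

```text
time: 32.38
tool_pos: [0.5316, 0.2643, 0.1592]
tcp_rot: [3.12, -0.363, -0.0]
wrist_force: [-0.1, -0.3, 0.5]
width: 0.723
```

```bash
python3 go.py .5319,.2657,.0402
python3 - <<'E'
from h import *
s=read_camera("side");t=read_camera("top")
cv2.imwrite("pics/c11.png",np.hstack([cv2.resize(t[175:275,225:325],(400,400)),cv2.resize(s[190:270,235:335],(400,400))])[:,:,::-1])
h=cv2.cvtColor(t,cv2.COLOR_RGB2HSV)[190:260,240:320]; m=(cv2.inRange(h,(165,120,80),(180,255,255))|cv2.inRange(h,(0,150,80),(4,255,255)))
c=np.vstack(cv2.findContours(m,0,2)[0]); (u,v),r=cv2.minEnclosingCircle(c);print("red",u+240,v+190,r,w("top",u+240,v+190,.062))
E
```

```text
t 32.38 p [0.5316 0.2643 0.1592] zax [-1.e-04 -2.e-04 -1.e+00] yaw -0.2319 turn to -.23: -0.0003 F [-0.1 -0.3  0.5] w 0.723 q [ 0.42  0.17  1.86 -0.    1.12  2.22]
.5319,.2657,.0402 tool mm [ -0.   -1.5 119. ]
red 277.36131286621094 222.84306716918945 11.437414169311523 [ 0.56767292 -0.02156392  0.062     ]
```

View pics/c11.png

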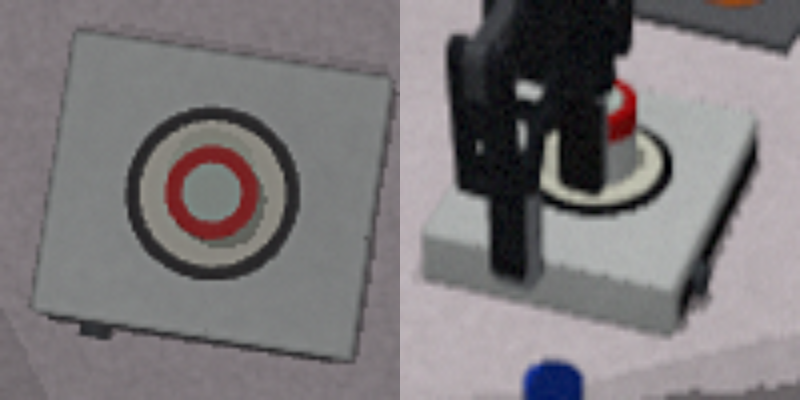

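Pot stands upright, centred on the light within about 1 mm. Now fetch blue.

>>> play_rows(motion=[[0, -0.0015, 0.02, 0, 62], [0, 0, 0.035, 0, 62], [0, 0, 0.03, 0, 62], [0, 0, 0.02, 0, 62], [0, 0, 0.006, 0, 62]])

```text
time: 33.1
tool_pos: [0.5303, 0.2663, 0.046]
tcp_rot: [3.119, -0.361, -0.005]
wrist_force: [-0.4, 0.5, 0.1]
width: 0.731
```

>>> play_rows(motion=[[0, 0, 0, 0, 62], [0, 0, 0, 0, 62], [0, 0, 0, 0, 62]])

```text
time: 33.48
tool_pos: [0.5326, 0.2674, 0.0496]
tcp_rot: [-3.12, 0.361, -0.003]
wrist_force: [0.2, -0.3, -0.0]
width: 0.725
```

```bash
python3 go.py .5319,.2657,.0402
```

```text
t 33.48 p [0.5326 0.2674 0.0496] zax [ 0.0022  0.001  -1.    ] yaw -0.2302 turn to -.23: -0.0 F [ 0.2 -0.3 -0. ] w 0.725 q [0.42 0.29 1.94 0.   0.92 2.22]
.5319,.2657,.0402 tool mm [-0.4  1.8  9.4]
```

>>> play_rows(motion=[[0, 0.0018, 0.005, 0, 62], [0, 0, 0.0035, 0, 62], [0, 0, 0, 0, 62], [0, 0, 0, 0, 30], [0, 0, 0, 0, 30]])

```text
time: 34.1
tool_pos: [0.5314, 0.2652, 0.04]
tcp_rot: [-3.121, 0.361, -0.0]
wrist_force: [-0.3, 0.1, -2.0]
width: 0.432
```

>>> play_rows(motion=[[0, 0, 0, 0, 30], [0, 0, 0, 0, 30], [0, 0, 0, 0, 30], [0, 0, 0, 0, 30], [0, 0, 0, 0, 30]])

```text
time: 34.72
tool_pos: [0.5314, 0.2652, 0.0399]
tcp_rot: [-3.121, 0.361, -0.0]
wrist_force: [1.0, -0.5, 0.4]
width: 0.435
```

```bash
python3 go.py .5319,.2657,.0402 .5004,-.3530,.0402
```

```text
t 34.73 p [0.5314 0.2652 0.0399] zax [ 3.e-04  1.e-04 -1.e+00] yaw -0.2302 turn to -.23: -0.0 F [ 1.  -0.5  0.4] w 0.435 q [ 0.42  0.3   1.94 -0.    0.9   2.22]
.5319,.2657,.0402 tool mm [ 0.4 -0.6 -0.3]
.5004,-.3530,.0402 tool mm [ 1.105e+02  6.096e+02 -1.000e-01]
```

>>> play_rows(motion=[[0, 0, -0.01, 0, 30], [0, 0, -0.025, 0, 30], [0, 0, -0.035, 0, 30], [0, 0, -0.035, 0, 30], [0, 0, -0.015, 0, 30]])

```text
time: 35.35
tool_pos: [0.5325, 0.2658, 0.1626]
tcp_rot: [-3.119, 0.361, -0.005]
wrist_force: [0.4, 0.3, -0.9]
width: 0.433
```

>>> play_rows(motion=[[0, 0, 0, 0, 30], [0.0036, 0.02, 0, 0, 30], [0.0072, 0.04, 0, 0, 30], [0.0072, 0.04, 0, 0, 30], [0.0072, 0.04, 0, 0, 30]])

```text
time: 35.98
tool_pos: [0.5219, 0.1207, 0.1574]
tcp_rot: [3.119, -0.36, -0.006]
wrist_force: [0.6, -1.3, -1.1]
width: 0.431
```

>>> play_rows(motion=[[0.0072, 0.04, 0, 0, 30], [0.0072, 0.04, 0, 0, 30], [0.0072, 0.04, 0, 0, 30], [0.0072, 0.04, 0, 0, 30], [0.0072, 0.04, 0, 0, 30]])

```text
time: 36.6
tool_pos: [0.5109, -0.0817, 0.1576]
tcp_rot: [3.121, -0.361, -0.006]
wrist_force: [0.5, 0.2, -0.6]
width: 0.431
```

>>> play_rows(motion=[[0.0072, 0.04, 0, 0, 30], [0.0072, 0.04, 0, 0, 30], [0.0072, 0.04, 0, 0, 30], [0.0072, 0.04, 0, 0, 30], [0.0072, 0.04, 0, 0, 30]])

```text
time: 37.22
tool_pos: [0.5003, -0.2839, 0.1574]
tcp_rot: [-3.119, 0.362, 0.006]
wrist_force: [0.9, -0.8, -0.9]
width: 0.434
```

>>> play_rows(motion=[[0.0072, 0.04, 0, 0, 30], [0.0054, 0.03, 0, 0, 30], [0, 0, 0, 0, 30], [0, 0, 0, 0, 30], [0, 0, 0, 0, 30]])

```text
time: 37.85
tool_pos: [0.4984, -0.3527, 0.1589]
tcp_rot: [-3.12, 0.36, 0.002]
wrist_force: [1.0, 0.6, -1.2]
width: 0.431
```

```bash
python3 go.py .5005,-.3533,.0469
```

```text
t 37.85 p [ 0.4984 -0.3527  0.1589] zax [-0.0014  0.0012 -1.    ] yaw -0.2295 turn to -.23: 0.0001 F [ 1.   0.6 -1.2] w 0.431 q [-0.66  0.2   1.82  0.    1.12  1.14]
.5005,-.3533,.0469 tool mm [  2.4   0.2 112. ]
```

>>> play_rows(motion=[[0.002, 0, 0.015, 0, 30], [0, 0, 0.03, 0, 30], [0, 0, 0.03, 0, 30], [0, 0, 0.018, 0, 30], [0, 0, 0.007, 0, 30]])

```text
time: 38.48
tool_pos: [0.5002, -0.3532, 0.0579]
tcp_rot: [-3.12, 0.36, 0.004]
wrist_force: [-0.5, 0.2, -1.8]
width: 0.435
```

>>> play_rows(motion=[[0, 0, 0, 0, 30], [0, 0, 0, 0, 30], [0, 0, 0, 0, 30], [0, 0, 0, 0, 30]])

```text
time: 38.98
tool_pos: [0.5013, -0.3546, 0.0606]
tcp_rot: [3.12, -0.361, 0.002]
wrist_force: [-0.8, 0.5, -0.3]
width: 0.433
```

```bash
python3 go.py .5005,-.3533,.0469
```

```text
t 38.98 p [ 0.5013 -0.3546  0.0606] zax [ 1.1e-03 -8.0e-04 -1.0e+00] yaw -0.2303 turn to -.23: -0.0 F [-0.8  0.5 -0.3] w 0.433 q [-0.66  0.31  1.89  0.    0.95  1.14]
.5005,-.3533,.0469 tool mm [-1.1 -1.1 13.7]
```

>>> play_rows(motion=[[-0.001, -0.001, 0.006, 0, 30], [0, 0, 0.004, 0, 30], [0, 0, 0.002, 0, 30], [0, 0, 0, 0, 30], [0, 0, 0, 0, 30]])

```text
time: 39.6
tool_pos: [0.5002, -0.3531, 0.0478]
tcp_rot: [3.121, -0.361, 0.0]
wrist_force: [-1.1, 0.9, -1.2]
width: 0.434
```

>>> play_rows(motion=[[0, 0, 0, 0, 30], [0, 0, 0, 0, 30]])

```text
time: 39.85
tool_pos: [0.5003, -0.3531, 0.0479]
tcp_rot: [3.121, -0.361, 0.0]
wrist_force: [0.3, 0.6, -1.5]
width: 0.432
```

```bash
python3 go.py .5005,-.3533,.0469
```

```text
t 39.85 p [ 0.5003 -0.3531  0.0479] zax [ 1.e-04 -1.e-04 -1.e+00] yaw -0.2302 turn to -.23: -0.0 F [ 0.3  0.6 -1.5] w 0.432 q [-0.66  0.32  1.9  -0.    0.92  1.15]
.5005,-.3533,.0469 tool mm [0.3 0.1 1. ]
```

>>> play_rows(motion=[[0, 0, 0.001, 0, 30], [0, 0, 0, 0, 30]])

```text
time: 40.1
tool_pos: [0.5004, -0.3532, 0.047]
tcp_rot: [3.121, -0.361, 0.001]
wrist_force: [-0.0, -0.4, 0.2]
width: 0.436
```

>>> play_rows(motion=[[0, 0, 0.0005, 0, 30], [0, 0, 0, 0, 30]])

```text
time: 40.35
tool_pos: [0.5004, -0.3532, 0.0469]
tcp_rot: [3.121, -0.361, 0.001]
wrist_force: [-1.3, 1.3, 5.1]
width: 0.429
```

>>> play_rows(motion=[[0, 0, 0.0005, 0, 30], [0, 0, 0, 0, 30]])

```text
time: 40.6
tool_pos: [0.5005, -0.3532, 0.0469]
tcp_rot: [3.121, -0.361, 0.001]
wrist_force: [-1.7, 1.6, 6.3]
width: 0.434
```

Contact; release and go for amber.

>>> play_rows(motion=[[0, 0, 0, 0, 50], [0, 0, 0, 0, 62], [0, 0, 0, 0, 62], [0, 0, -0.015, 0, 62], [0, 0, -0.03, 0, 62]])

```text
time: 41.22
tool_pos: [0.4992, -0.3523, 0.0903]
tcp_rot: [-3.119, 0.361, 0.004]
wrist_force: [0.4, 0.3, 0.8]
width: 0.727
```

>>> play_rows(motion=[[0, 0, -0.035, 0, 62], [0, 0, -0.035, 0, 62], [0, 0, 0, 0, 62], [-0.0046, -0.025, 0, 0, 62], [-0.0092, -0.05, 0, 0, 62]])

```text
time: 41.85
tool_pos: [0.5031, -0.2759, 0.1596]
tcp_rot: [-3.119, 0.365, 0.002]
wrist_force: [0.8, 1.0, 0.2]
width: 0.728
```

>>> play_rows(motion=[[-0.0092, -0.05, 0, 0, 62], [-0.0092, -0.05, 0, 0, 62], [-0.0092, -0.05, 0, 0, 62], [-0.0092, -0.05, 0, 0, 62], [-0.0092, -0.05, 0, 0, 62]])

```text
time: 42.48
tool_pos: [0.5142, -0.0202, 0.1593]
tcp_rot: [-3.12, 0.36, 0.005]
wrist_force: [-0.9, 0.6, -0.7]
width: 0.725
```

>>> play_rows(motion=[[-0.0092, -0.05, 0, 0, 62], [-0.0092, -0.05, 0, 0, 62], [-0.0092, -0.05, 0, 0, 62], [-0.0092, -0.05, 0, 0, 62], [-0.0092, -0.05, 0, 0, 62]])

```text
time: 43.1
tool_pos: [0.5261, 0.2329, 0.1592]
tcp_rot: [3.12, -0.36, -0.004]
wrist_force: [0.8, 1.3, -0.2]
width: 0.725
```

>>> play_rows(motion=[[-0.0092, -0.05, 0, 0, 62], [-0.0092, -0.05, 0, 0, 62], [-0.0046, -0.026, 0, 0, 62], [0, 0, 0, 0, 62], [0, 0, 0, 0, 62]])

```text
time: 43.72
tool_pos: [0.5339, 0.3577, 0.1599]
tcp_rot: [3.119, -0.36, -0.002]
wrist_force: [0.2, 0.3, -0.1]
width: 0.726
```

>>> play_rows(motion=[[0, 0, 0, 0, 62], [0, 0, 0, 0, 62]])

```text
time: 43.98
tool_pos: [0.5349, 0.3577, 0.1609]
tcp_rot: [3.12, -0.363, -0.0]
wrist_force: [0.8, -0.5, -0.1]
width: 0.726
```

```bash
python3 go.py .5355,.3589,.0405
python3 - <<'E'
from h import *
s=read_camera("side");t=read_camera("top")
cv2.imwrite("pics/c12.png",np.hstack([cv2.resize(t[190:290,362:472],(440,400)),cv2.resize(s[200:380,190:350],(356,400))])[:,:,::-1])
comps("top",t,(105,150,60),(125,255,255),.011,(365,190,475,290),8)
E
```

```text
t 43.98 p [0.5349 0.3577 0.1609] zax [-1.e-04 -2.e-04 -1.e+00] yaw -0.2317 turn to -.23: -0.0003 F [ 0.8 -0.5 -0.1] w 0.726 q [ 0.55  0.26  1.75 -0.    1.14  2.35]
.5355,.3589,.0405 tool mm [  0.3  -1.3 120.4]
top box [423 242  38  26 474] c [441.4 254.7] w [ 0.5009 -0.366   0.011 ]
top box [435 251   2   7   9] c [435.7 253.8] w [ 0.503  -0.3541  0.011 ]
```

View pics/c12.png

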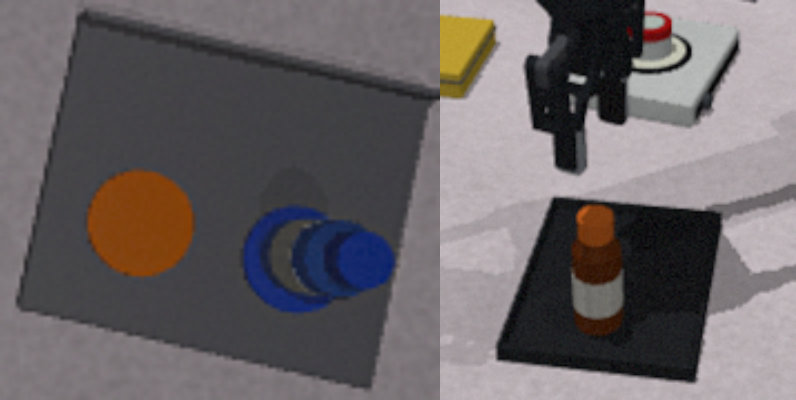

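Blue stands upright on its blue disc (as at the start); amber waits in the tray.

>>> play_rows(motion=[[0, -0.001, 0.02, 0, 62], [0, 0, 0.035, 0, 62], [0, 0, 0.03, 0, 62], [0, 0, 0.02, 0, 62], [0, 0, 0.006, 0, 62]])

```text
time: 44.7
tool_pos: [0.5336, 0.359, 0.0473]
tcp_rot: [3.119, -0.361, -0.005]
wrist_force: [1.0, -0.7, -0.0]
width: 0.726
```

>>> play_rows(motion=[[0, 0, 0, 0, 62], [0, 0, 0, 0, 62], [0, 0, 0, 0, 62], [0, 0, 0, 0, 62]])

```text
time: 45.2
tool_pos: [0.5355, 0.3601, 0.0507]
tcp_rot: [-3.12, 0.361, -0.002]
wrist_force: [-0.1, -0.2, 0.6]
width: 0.724
```

```bash
python3 go.py .5355,.3589,.0405
```

```text
t 45.2 p [0.5355 0.3601 0.0507] zax [ 1.2e-03  8.0e-04 -1.0e+00] yaw -0.2303 turn to -.23: -0.0 F [-0.1 -0.2  0.6] w 0.724 q [0.55 0.37 1.82 0.   0.95 2.35]
.5355,.3589,.0405 tool mm [ 0.3  1.2 10.2]
```

>>> play_rows(motion=[[0.0003, 0.0012, 0.006, 0, 62], [0, 0, 0.0035, 0, 62], [0, 0, 0, 0, 62], [0, 0, 0, 0, 30], [0, 0, 0, 0, 30]])

```text
time: 45.82
tool_pos: [0.5351, 0.3586, 0.0404]
tcp_rot: [-3.121, 0.361, -0.0]
wrist_force: [0.1, -0.6, -0.0]
width: 0.435
```

>>> play_rows(motion=[[0, 0, 0, 0, 30], [0, 0, 0, 0, 30], [0, 0, 0, 0, 30], [0, 0, 0, 0, 30], [0, 0, 0, 0, 30]])

```text
time: 46.45
tool_pos: [0.5351, 0.3586, 0.0404]
tcp_rot: [-3.121, 0.361, -0.0]
wrist_force: [1.2, -0.8, 1.3]
width: 0.434
```

```bash
python3 go.py .5355,.3589,.0405 .5209,-.2720,.0405
```

```text
t 46.45 p [0.5351 0.3586 0.0404] zax [ 3.e-04  1.e-04 -1.e+00] yaw -0.2302 turn to -.23: -0.0 F [ 1.2 -0.8  1.3] w 0.434 q [ 0.55  0.38  1.83 -0.    0.93  2.35]
.5355,.3589,.0405 tool mm [ 0.3 -0.4 -0.1]
.5209,-.2720,.0405 tool mm [ 1.297e+02  6.176e+02 -1.000e-01]
```

>>> play_rows(motion=[[0, 0, -0.01, 0, 30], [0, 0, -0.025, 0, 30], [0, 0, -0.035, 0, 30], [0, 0, -0.035, 0, 30], [0, 0, -0.015, 0, 30]])

```text
time: 47.08
tool_pos: [0.5361, 0.3594, 0.1633]
tcp_rot: [-3.118, 0.36, -0.005]
wrist_force: [0.6, -0.8, -0.6]
width: 0.433
```

>>> play_rows(motion=[[0, 0, 0, 0, 30], [0.0042, 0.02, 0, 0, 30], [0.0084, 0.04, 0, 0, 30], [0.0084, 0.04, 0, 0, 30], [0.0084, 0.04, 0, 0, 30]])

```text
time: 47.7
tool_pos: [0.5298, 0.2128, 0.1578]
tcp_rot: [3.118, -0.36, -0.006]
wrist_force: [0.7, -0.9, -1.0]
width: 0.433
```

>>> play_rows(motion=[[0.0084, 0.04, 0, 0, 30], [0.0084, 0.04, 0, 0, 30], [0.0084, 0.04, 0, 0, 30], [0.0084, 0.04, 0, 0, 30], [0.0084, 0.04, 0, 0, 30]])

```text
time: 48.32
tool_pos: [0.5246, 0.0091, 0.1581]
tcp_rot: [3.12, -0.361, -0.006]
wrist_force: [1.0, -0.3, -1.7]
width: 0.433
```

>>> play_rows(motion=[[0.0084, 0.04, 0, 0, 30], [0.0084, 0.04, 0, 0, 30], [0.0084, 0.04, 0, 0, 30], [0.0084, 0.04, 0, 0, 30], [0.0084, 0.04, 0, 0, 30]])

```text
time: 48.95
tool_pos: [0.5197, -0.1944, 0.158]
tcp_rot: [-3.12, 0.362, 0.006]
wrist_force: [1.0, -0.0, -1.7]
width: 0.435
```

>>> play_rows(motion=[[0.0084, 0.04, 0, 0, 30], [0.0079, 0.0375, 0, 0, 30], [0, 0, 0, 0, 30], [0, 0, 0, 0, 30], [0, 0, 0, 0, 30]])

```text
time: 49.58
tool_pos: [0.5196, -0.2711, 0.1594]
tcp_rot: [-3.12, 0.36, 0.003]
wrist_force: [0.6, 0.1, -2.3]
width: 0.432
```

```bash
python3 go.py .5208,-.272,.0474
```

```text
t 49.58 p [ 0.5196 -0.2711  0.1594] zax [-0.0016  0.0011 -1.    ] yaw -0.2294 turn to -.23: 0.0001 F [ 0.6  0.1 -2.3] w 0.432 q [-0.52  0.15  1.87  0.    1.12  1.28]
.5208,-.272,.0474 tool mm [  1.6   0.7 112. ]
```

>>> play_rows(motion=[[0.001, 0, 0.015, 0, 30], [0, 0, 0.03, 0, 30], [0, 0, 0.03, 0, 30], [0, 0, 0.018, 0, 30], [0, 0, 0.007, 0, 30]])

```text
time: 50.2
tool_pos: [0.5205, -0.2715, 0.0585]
tcp_rot: [-3.12, 0.36, 0.004]
wrist_force: [-0.2, 0.4, -1.4]
width: 0.431
```

>>> play_rows(motion=[[0, 0, 0, 0, 30], [0, 0, 0, 0, 30], [0, 0, 0, 0, 30], [0, 0, 0, 0, 30]])

```text
time: 50.7
tool_pos: [0.5218, -0.2728, 0.0611]
tcp_rot: [3.12, -0.361, 0.002]
wrist_force: [0.3, -0.8, -0.9]
width: 0.429
```

```bash
python3 go.py .5208,-.272,.0474
```

```text
t 50.7 p [ 0.5218 -0.2728  0.0611] zax [ 1.2e-03 -7.0e-04 -1.0e+00] yaw -0.2303 turn to -.23: -0.0 F [ 0.3 -0.8 -0.9] w 0.429 q [-0.52  0.26  1.94  0.    0.93  1.28]
.5208,-.272,.0474 tool mm [-1.2 -0.5 13.7]
```

>>> play_rows(motion=[[-0.001, -0.0005, 0.006, 0, 30], [0, 0, 0.004, 0, 30], [0, 0, 0.002, 0, 30], [0, 0, 0, 0, 30], [0, 0, 0, 0, 30]])

```text
time: 51.32
tool_pos: [0.5206, -0.2718, 0.0483]
tcp_rot: [3.121, -0.361, 0.0]
wrist_force: [0.3, -0.8, -2.2]
width: 0.427
```

>>> play_rows(motion=[[0, 0, 0.001, 0, 30], [0, 0, 0, 0, 30], [0, 0, 0, 0, 30]])

```text
time: 51.7
tool_pos: [0.5206, -0.2718, 0.0474]
tcp_rot: [3.121, -0.361, 0.001]
wrist_force: [-0.0, 0.1, -2.1]
width: 0.43
```

>>> play_rows(motion=[[0, 0, 0.0005, 0, 30], [0, 0, 0, 0, 30]])

```text
time: 51.95
tool_pos: [0.5208, -0.2719, 0.0474]
tcp_rot: [3.121, -0.361, 0.001]
wrist_force: [-1.0, 0.2, 4.1]
width: 0.431
```

>>> play_rows(motion=[[0, 0, 0.0005, 0, 30], [0, 0, 0, 0, 30]])

```text
time: 52.2
tool_pos: [0.5208, -0.2719, 0.0473]
tcp_rot: [3.121, -0.361, 0.001]
wrist_force: [-1.8, 0.9, 7.4]
width: 0.432
```

Contact; release, rise and step aside (toward −x, clear of everything) for the final look.

>>> play_rows(motion=[[0, 0, 0, 0, 50], [0, 0, 0, 0, 62], [0, 0, 0, 0, 62], [0, 0, -0.015, 0, 62], [0, 0, -0.03, 0, 62]])

```text
time: 52.82
tool_pos: [0.5194, -0.2711, 0.0909]
tcp_rot: [-3.12, 0.361, 0.005]
wrist_force: [0.3, 0.5, 0.3]
width: 0.725
```

>>> play_rows(motion=[[0, 0, -0.04, 0, 62], [0, 0, -0.04, 0, 62], [0, 0, -0.02, 0, 62], [0, -0.03, 0, 0, 62], [0, -0.05, 0, 0, 62]])

```text
time: 53.45
tool_pos: [0.5387, -0.1942, 0.1917]
tcp_rot: [3.12, -0.365, 0.001]
wrist_force: [0.9, 1.0, -0.0]
width: 0.723
```

>>> play_rows(motion=[[0, -0.05, 0, 0, 62], [-0.01, -0.05, 0, 0, 62], [-0.01, -0.05, 0, 0, 62], [-0.01, -0.05, 0, 0, 62], [-0.01, -0.05, 0, 0, 62]])

```text
time: 54.08
tool_pos: [0.5563, 0.0603, 0.191]
tcp_rot: [3.121, -0.361, -0.001]
wrist_force: [1.0, 0.2, 0.3]
width: 0.726
```

>>> play_rows(motion=[[-0.01, -0.05, 0, 0, 62], [-0.01, -0.03, 0, 0, 62], [0, 0, 0, 0, 62], [0, 0, 0, 0, 62], [0, 0, 0, 0, 62]])

```text
time: 54.7
tool_pos: [0.5556, 0.14, 0.1911]
tcp_rot: [3.12, -0.363, -0.001]
wrist_force: [-0.4, 0.3, -0.5]
width: 0.724
```

```bash
python3 go.py
python3 - <<'E'
from h import *
s=read_camera("side");t=read_camera("top")
cv2.imwrite("pics/c13.png",np.hstack([cv2.resize(t[185:290,362:472],(400,380)),cv2.resize(s[130:250,230:350],(380,380))])[:,:,::-1])
comps("top",t,(5,180,90),(18,255,255),.111,(365,190,475,290),8);comps("top",t,(105,150,60),(125,255,255),.111,(365,190,475,290),20);comps("top",t,(50,100,40),(80,255,255),.041,(340,105,380,145),20)
comps("top",cv2.imread("pics/top0.png")[:,:,::-1].copy(),(50,100,40),(80,255,255),.041,(340,105,380,145),20)
E
```

```text
t 54.7 p [0.5556 0.14   0.1911] zax [-4.e-04 -4.e-04 -1.e+00] yaw -0.2315 turn to -.23: -0.0002 F [-0.4  0.3 -0.5] w 0.724 q [ 0.2   0.1   1.87 -0.    1.17  2.01]
top box [384 233  22  26 178] c [391.8 247.4] w [ 0.5178 -0.2376  0.111 ]
top box [403 237  14  15 160] c [409.6 244.1] w [ 0.5239 -0.2715  0.111 ]
top box [423 242  38  26 523] c [441.2 254.5] w [ 0.5039 -0.3308  0.111 ]
top box [350 114  22  21 207] c [360.5 124.3] w [ 0.7723 -0.1959  0.041 ]
top box [350 114  22  22 207] c [360.6 124.4] w [ 0.7723 -0.196   0.041 ]
```

View pics/c13.png

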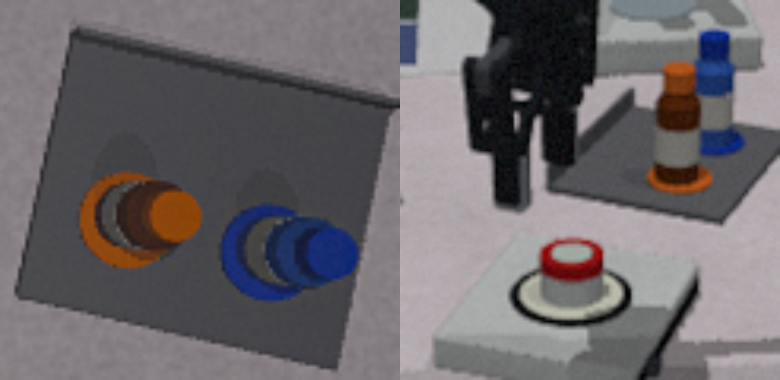

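```bash
python3 -c "
from workcell import *
print(finish_job())"
```

```text
the job is handed in; nothing more can be done
None
```

The job is done in the order asked and handed in at about 55 s; the system gave no verdict. Both bottles went to the tray and the red pot onto the light. Then the blue bottle went back on the blue disc and the amber bottle on the orange disc. Each item was released only after the wrist force showed it resting (about 6–8 N).

Last checks, from the camera images:
- **Red pot:** upright, and about 1 mm from the middle of the light.
- **Bottles:** both upright on the disc of their own colour. The amber bottle's cap sits about 2 mm from where it started, still well inside its disc.
- **Green pot:** has not moved.
- **Robot:** clear of everything at the end, with no excessive forces in the readings.

The two cameras disagreed by several millimetres, up to about 9 mm on the orange disc. I relied on the top camera, and the contact heights matched the given dimensions. No other check failed.

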